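# Hold the round loupe at focus over a glass block

## Robot

A 7-joint arm with a two-finger parallel gripper is mounted at the origin on a cart in front of the work surface, level with it; the furniture and walls round the work are solid. World frame = base frame: x ahead of the robot, y to its left, z up, the work surface at z = 0. Lengths are in m, angles in degrees, forces in N, time in s.
With the tool pointing down it reaches from about 0.35 to 0.9 m from the base axis. Payload 19.9 kg.
Tool frame: the origin (TCP) lies on the front face of the gripper's body, between the roots of the fingers; the fingertips stand 97 mm ahead of it and the grasp point (between the pads) lies 78 mm ahead of it; x points along the fingers, y is the direction in which the jaws open and shut, and the axes are right-handed (so a half turn about x gives the same grasp; the last joint's range is limited). The gripper opens to 94 mm and grips with 3 to 60 N. Pads are 16 mm wide; open, the fingers measure 119 mm over their backs; the gripper's body (75 mm by 177 mm) begins 78 mm behind the grasp point.
Start: joints at [-75.143, 23.915, -0.59, 92.452, 0.269, 63.638, -3.037], TCP at [0.185, 0.597, 0.303] pointing down, gripper open.
Joint ranges: [-161.28, 161.28], [-22.2, 115.67], [-73.04, 71.86], [3.21, 147.25], [-68.34, 248.33], [10.77, 114.83], [-161.83, 161.83]. Speed limits (degrees/s): [108.29, 108.29, 136.94, 136.94, 172.46, 172.46, 172.46].

## Interface

Orientations are given as [roll, pitch, yaw] about the fixed x, y, z axes, in that order (R = Rz(yaw) Ry(pitch) Rx(roll)).
In Python, from plant import ctrl, open_jaws, close, kin, telemetry, cams gives the robot as it stands. Calls block until the motion is done:
- ctrl.goto(position, orientation): joint-space move of the TCP to a pose.
- ctrl.move_linear(position, ori=None, max_speed=0.15, f_stop=None): straight line of the TCP; ori=None keeps the orientation; max_speed is the mean speed in m/s. With f_stop (N) it stops when the force on the tool has changed by that much, and returns True; else False.
- ctrl.goto_joints(angles): joint-space move.
- open_jaws() and close(grasp_force=None): open the fingers fully, or close them until they stop; grasp_force is the grip in N (None keeps the last).
- ctrl.pause(seconds).
- kin.inverse_kinematics(position, orientation): joint angles nearest the present ones, or None.
- telemetry.observe(): the state.
- cams.get_image(name): name is "scene" or "side" or "wrist"; returns a dict with "pixels" (384x512x3 uint8, red, green, blue), "z_map" (384x512 float32, m along the optical axis (not along the pixel's ray), 0 where there is no reading), "K" (3x3 intrinsics, pixels), "camera_from_world" (4x4, takes a point from world to camera coordinates); the wrist camera has in their place "mount" (4x4, takes a point from camera to tool coordinates, whose origin is the TCP and whose axes are the tool frame's). Camera axes: x right, y down, z forward; pixel columns grow to the right and rows downward; lengths in m; the calibration is good to about 2 mm. The wrist camera is an equidistant fisheye: a pixel r from the principal point sees the ray r / f radians off the axis. A picture is of the moment at which its call begins: read the wrist's pose just before it.
A pose or a line that the arm cannot do raises ctrl.MotionError and nothing moves.
- ctrl.close_job(): hands the job in, once; it reports no verdict.
The state is a dict: "t": time; "joints": joint angles; "joint_vel": joint speeds; "tau": joint torques, N m; "eef_pos": TCP position; "ee_rot": TCP orientation; "force": force on the tool from outside, world axes, zero at the start; "wrist_torque": the same for the moment, N m; "width": finger opening in m.
Only numpy, scipy, OpenCV 4.12 (cv2) and the standard library are available. Lean on these libraries where they do the work, as an engineer would, in place of code of your own. Each camera call takes 0.05 s, during which the arm holds its last target. There are 200 camera calls.

## Task

Slide the round loupe (not the square one) up out of its slot, upright, carry it over to the focus gauge, and hold it level with its lens centred over the glass block and at the height of the gauge's pointer. Finish while holding it there, still and touching nothing else; leave the glass block, the pointer, the square loupe and the other things on the table as they are.

Things in the scene. Friction and masses are not known exactly. Their poses are not given: they have to be found in the camera images.
- round_loupe: Upright flat black blade, 40 mm wide (own x), 8 mm thick (own y), 130 mm tall, about 90 g; a lens in a round steel frame, 62 mm across and 8 mm thick, stands out level from one narrow edge like a flag (own +x), square to the blade. Origin: centre of the blade's underside, z up. It stands loosely in one of the rack's two slots, its lower 35 mm in the slot.
- round_loupe_grip (a point): Place to grip the round loupe: middle of its blade, 112 mm above the blade's underside and 18 mm below its top edge; the fingers close across the 8 mm thickness, along own y. Axes as the loupe's.
- round_loupe_lens (a point): Centre of the round lens, mid-thickness of its frame (75 mm along own +x from and 52 mm below the grip point). Axes as the loupe's; z is the lens's axis.
- square_loupe_lens (a point): Centre of the lens of the square loupe: the same blade as the round one but a square lens frame of 56 mm; it stands in the other slot of the rack. To be left there. Axes as for the round loupe.
- rack: Fixed wooden block 70 x 200 x 45 mm with two slots in its top, each 42 x 10 mm and 35 mm deep (floor 10 mm above the table), long along own x, at y = +62 and -62 mm. Origin at the centre of its underside.
- gauge: Fixed focus gauge: grey base plate 180 x 120 x 8 mm (from -70 to +110 mm along own x) with a 10 mm round steel post, 165 mm high over the table, at x = +85 mm. Origin on the underside, below the usual place of the glass block.
- pointer_tip (a point): Tip of the small cone pointer on the sliding collar of the gauge's post, 18 mm from the post's axis on the side towards the glass block. Its height is the marked focal height: the lens centre goes to this height. Between 100 and 150 mm above the table; friction holds the collar, and it is to be left where it is.
- block_centre (a point): Centre of the fused-glass block, 45 x 45 x 20 mm, loose on the gauge's base plate (its top 28 mm above the table).
- tealight_centre (a point): Bystander, to be left where it is. Centre of a square pressed-glass tea-light holder, 64 x 64 x 46 mm.
- cutter_centre (a point): Bystander, to be left where it is. Point on the axis of a lying green glass cutter near its middle, 26 x 140 x 15 mm, long along own y.
- jar_centre (a point): Bystander, to be left where it is. Centre of a small open glass jar, 41 mm across and 38 mm high.
- square_loupe: The square loupe; origin at the centre of its blade's underside, blade 40 x 8 x 130 mm as the round one's, its top edge 140 mm above the table.
- glass_block: The glass block, pale blue; origin at the centre of its underside, 8 mm above the table.
Not all that is in view belongs to the job. Leave any purple look-alike of the round_loupe alone.

How it is judged:
By the outcome, as a careful person would: the job done as asked, in the order asked, and still so for the second after the job is handed in, while the arm keeps its last pose, push and grip.
It also fails if it takes over 48 s, if anything falls off the work surface, if the arm or the gripper's body presses on something with over 40 N, if the wrist force passes 120 N, or if a joint passes its speed limit or range.

## Working session

There is one attempt and no reset: what is moved stays moved. The work goes in short steps, each a Python script; the robot and the scene stay as the last script left them, time stands still between calls to the robot, and variables do not carry over. Pictures are saved under pics/ and viewed, on a budget of 10 in all, crops included, one or two more only if the job needs it, and the job is handed in when it is done.

```bash
ls; mkdir -p pics; python3 - <<'E'
from plant import ctrl,cams,telemetry
import cv2,numpy as np,pickle
d={}
for n in("scene","side"):
    im=cams.get_image(n); d[n]=im
    cv2.imwrite(f"pics/{n}0.png",im["pixels"][:,:,::-1])
    T=np.linalg.inv(im["camera_from_world"]); print(n,im["K"].round(1).tolist(),T.round(3).tolist(),(im["z_map"]>0).mean())
pickle.dump(d,open("d0.pkl","wb"))
E
```

```text
pics
scene [[494.0, 0.0, 259.3], [0.0, 494.0, 188.9], [0.0, 0.0, 1.0]] [[-0.843, -0.331, 0.424, -0.05], [-0.538, 0.508, -0.672, 1.069], [0.007, -0.795, -0.607, 1.024], [0.0, 0.0, 0.0, 1.0]] 0.9811604817708334
side [[350.1, 0.0, 262.8], [0.0, 350.1, 186.7], [0.0, 0.0, 1.0]] [[0.999, 0.026, -0.038, 0.619], [0.046, -0.515, 0.856, -0.698], [0.003, -0.857, -0.516, 0.573], [0.0, 0.0, 0.0, 1.0]] 0.9958343505859375
```

View pics/scene0.png

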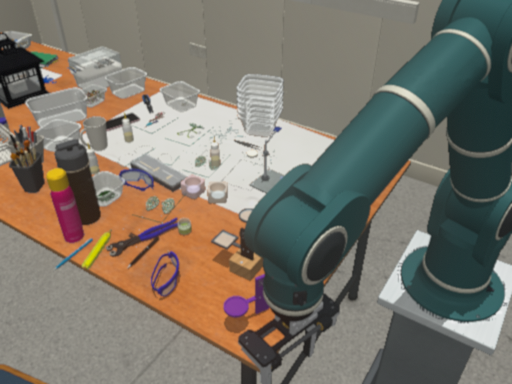

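View pics/side0.png

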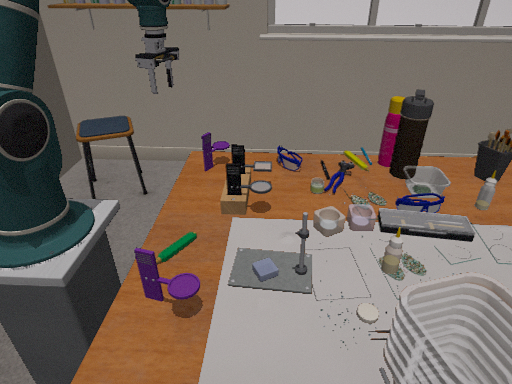

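Side view: candidates are the black round loupe (260,187; blade ~233,180), the black square loupe (262,167; blade ~238,155), and purple look-alikes (182,287) and (220,146). I choose the black round one in the rack's near slot. I'll check that in a close crop and get point clouds.

```bash
cat > h.py <<'E'
import numpy as np,cv2,pickle
def cloud(im):
    z=im["z_map"];K=im["K"];v,u=np.mgrid[:384,:512]
    P=np.stack([(u-K[0,2])/K[0,0]*z,(v-K[1,2])/K[1,1]*z,z],-1)
    T=np.linalg.inv(im["camera_from_world"])
    return P@T[:3,:3].T+T[:3,3]
def ray(im,u,v,z=None,k=None):
    T=np.linalg.inv(im["camera_from_world"]);d=T[:3,:3]@np.linalg.inv(im["K"])@[u,v,1]
    return T[:3,3]+d*(z-T[2,3])/d[2]
E
python3 - <<'E'
from h import *
d=pickle.load(open("d0.pkl","rb"));im=d["side"];p=im["pixels"]
c=p[135:225,205:290,::-1];g=p[205:305,220:330,::-1]
a=cv2.resize(c,None,fx=6,fy=6,interpolation=2)[:540,:];b=cv2.resize(g,None,fx=2.6,fy=2.6,interpolation=2)
o=np.zeros((540,800,3),np.uint8);o[:a.shape[0],:a.shape[1]]=a;o[:b.shape[0],a.shape[1]:]=b[:,:800-a.shape[1]]
cv2.imwrite("pics/crop1.png",o)
C=cloud(im)
for n,u,v in [("roundblade",233,180),("rb top",233,167),("lens",261,187),("lensR",270,187),("lensL",252,187),("sqlens",263,167),("sqblade",238,155),("rackfront",235,205),("racktop",240,195),("post",304,225),("collar",304,233),("ptr",299,233),("blocktop",263,266),("plate",245,283),("tealight?",330,215),("tea2",361,212),("jar",318,185),("cutter",178,247)]:
    print(n,C[v,u].round(3))
hsv=cv2.cvtColor(p,cv2.COLOR_RGB2HSV)
# local regions by height
def reg(u0,u1,v0,v1,zl,zh):
    m=np.zeros((384,512),bool);m[v0:v1,u0:u1]=1;m&=(C[...,2]>zl)&(C[...,2]<zh);return m
m=reg(225,320,240,300,.020,.034);q=C[m];print("block",m.sum(),q.mean(0).round(4),cv2.minAreaRect((q[:,:2]*1000).astype(np.float32)))
m=reg(225,320,240,300,.004,.015);q=C[m];print("plate",m.sum(),cv2.minAreaRect((q[:,:2]*1000).astype(np.float32)))
m=reg(205,255,185,220,.04,.05);q=C[m];print("racktop",m.sum(),cv2.minAreaRect((q[:,:2]*1000).astype(np.float32)))
m=reg(246,275,178,197,.05,.09);q=C[m];print("lens",m.sum(),np.median(q,0),cv2.minAreaRect((q[:,:2]*1000).astype(np.float32)))
E
```

```text
Traceback (most recent call last):
ValueError: could not broadcast input array from shape (260,286,3) into shape (260,290,3)
```

```bash

python3 - <<'E'
from h import *
d=pickle.load(open("d0.pkl","rb"));im=d["side"];p=im["pixels"]
c=p[135:225,205:290,::-1];g=p[205:305,220:330,::-1]
a=cv2.resize(c,(425,450),interpolation=2);b=cv2.resize(g,(370,336),interpolation=2)
o=np.zeros((450,795,3),np.uint8);o[:,:425]=a;o[:336,425:]=b
cv2.imwrite("pics/crop1.png",o)
C=cloud(im)
for n,u,v in [("roundblade",233,180),("rb top",233,167),("lens",261,187),("lensR",270,187),("lensL",252,187),("sqlens",263,167),("sqblade",238,155),("rackfront",235,205),("racktop",240,195),("post",304,225),("collar",304,233),("ptr",299,233),("blocktop",263,266),("plate",245,283),("tealight?",330,215),("tea2",361,212),("jar",318,185),("cutter",178,247)]:
    print(n,C[v,u].round(3))
def reg(u0,u1,v0,v1,zl,zh):
    m=np.zeros((384,512),bool);m[v0:v1,u0:u1]=1;m&=(C[...,2]>zl)&(C[...,2]<zh);return m
for n,a in dict(block=(225,295,240,300,.020,.034),plate=(225,320,240,300,.004,.015),racktop=(205,255,185,220,.04,.05),lens=(246,275,178,197,.05,.11)).items():
    q=C[reg(*a)];print(n,len(q),np.median(q,0).round(4),q.mean(0).round(4),cv2.minAreaRect((q[:,:2]*1000).astype(np.float32)))
E
```

```text
roundblade [0.5   0.132 0.092]
rb top [0.501 0.132 0.132]
lens [0.577 0.132 0.071]
lensR [0.602 0.128 0.075]
lensL [0.552 0.131 0.071]
sqlens [0.577 0.25  0.072]
sqblade [0.501 0.257 0.107]
rackfront [0.506 0.101 0.03 ]
racktop [0.518 0.127 0.046]
post [ 0.678 -0.124  0.138]
collar [ 0.679 -0.127  0.12 ]
ptr [ 0.669 -0.124  0.117]
blocktop [ 0.595 -0.131  0.029]
plate [ 0.558 -0.164  0.008]
tealight? [0.765 0.072 0.026]
tea2 [0.851 0.093 0.024]
jar [0.746 0.223 0.029]
cutter [ 0.387 -0.062  0.014]
block 343 [ 0.5979 -0.1349  0.0282] [ 0.5979 -0.134   0.0276] ((598.1338500976562, -131.00140380859375), (44.652130126953125, 44.91690444946289), 30.604887008666992)
plate 2619 [ 0.6202 -0.1299  0.0083] [ 0.6129 -0.1224  0.0083] ((612.0487060546875, -106.86905670166016), (189.3377685546875, 190.56729125976562), 1.2729383707046509)
racktop 309 [0.5006 0.1224 0.0452] [0.4999 0.1243 0.0451] ((499.4302062988281, 140.153076171875), (70.1315689086914, 86.79624938964844), 0.17290303111076355)
lens 259 [0.574  0.1346 0.0719] [0.5735 0.1344 0.0719] ((574.9915161132812, 135.91517639160156), (60.91338348388672, 61.499725341796875), 48.52309799194336)
```

View pics/crop1.png

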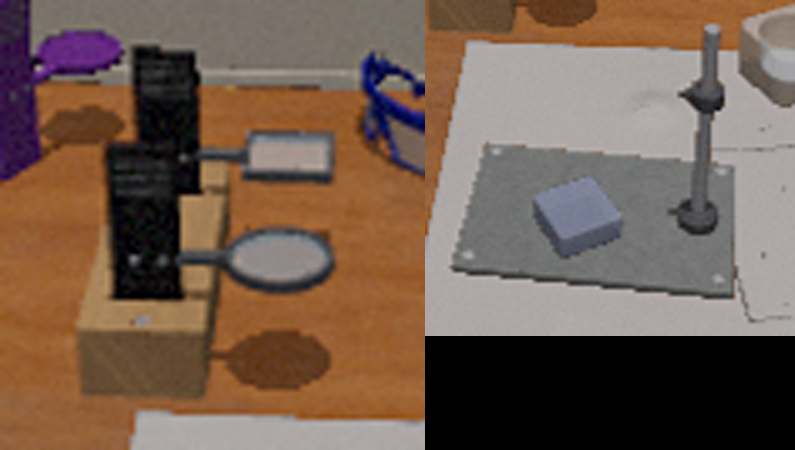

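The chosen one is indeed the black loupe with the round lens in the near slot. Its yaw is about 0, blade at about (0.500, 0.136) and lens at (0.575, 0.136). The pointer is the upper collar, since the lower one is the post's foot. Next: move above it and take unobstructed views.

```bash
python3 - <<'E'
from h import *
from plant import ctrl,cams,telemetry,kin
s=telemetry.observe();print(s["t"],s["ee_rot"],s["width"])
for o in([0,90,0],[180,90,0]):
    for p in([.5,.136,.36],[.5,.136,.2],[.523,-.132,.25]):
        q=kin.inverse_kinematics(p,o);print(o,p,None if q is None else np.round(q,1))
    if q is None: continue
best=min(([0,90,0],[180,90,0]),key=lambda o:(lambda q:1e9 if q is None else np.abs(np.array(q)-s["joints"]).max())(kin.inverse_kinematics([.5,.136,.36],o)))
print(best)
ctrl.goto([.5,.136,.36],best)
d={}
s=telemetry.observe();print(s["t"],s["eef_pos"],s["ee_rot"],s["force"]);d["pose"]=s
for n in("scene","side","wrist"):
    d[n]=cams.get_image(n)
pickle.dump(d,open("d1.pkl","wb"))
print(d["wrist"]["K"],d["wrist"]["mount"].round(3))
sc=cv2.resize(d["scene"]["pixels"][100:270,180:320,::-1],(420,510),interpolation=2)
w=cv2.resize(d["wrist"]["pixels"][:,:,::-1],(380,285))
sp=cv2.resize(d["side"]["pixels"][205:285,285:325,::-1],(255-0,510),interpolation=2)[:, :]
o=np.zeros((510,800,3),np.uint8);o[:,:420]=sc;o[:285,420:]=w
o[285:,420:532]=cv2.resize(sp,(112,225));cv2.imwrite("pics/v1.png",o)
E
```

```text
0.1 [ -84.81089753   89.93732087 -102.04631402] 0.09437285749495422
[0, 90, 0] [0.5, 0.136, 0.36] [-36.3  10.1  20.2 104.1  -3.8  66.5  75. ]
[0, 90, 0] [0.5, 0.136, 0.2] [-33.   21.2  17.3 113.4  -8.5  46.7  79.1]
[0, 90, 0] [0.523, -0.132, 0.25] [-24.6  23.7  44.5 108.8 -20.   55.4 119.1]
[180, 90, 0] [0.5, 0.136, 0.36] [ -53.3   11.7   40.1  104.6   -8.1   66.7 -100.6]
[180, 90, 0] [0.5, 0.136, 0.2] [-50.8  24.9  39.7 113.9 -21.1  48.4 -89.4]
[180, 90, 0] [0.523, -0.132, 0.25] [-35.   30.1  60.3 109.1 -30.6  58.8 -51.3]
[0, 90, 0]
2.1167 [0.4998584  0.13686404 0.35987261] [167.80396665  89.98928086 167.86969741] [-0.3358195  -0.13388904  1.00346011]
[[297.31863964   0.         253.41607831]
 [  0.         297.31863964 192.14692756]
 [  0.           0.           1.        ]] [[-0.    -0.284  0.959 -0.083]
 [ 1.     0.001  0.001 -0.   ]
 [-0.001  0.959  0.284 -0.084]
 [ 0.     0.     0.     1.   ]]
```

View pics/v1.png

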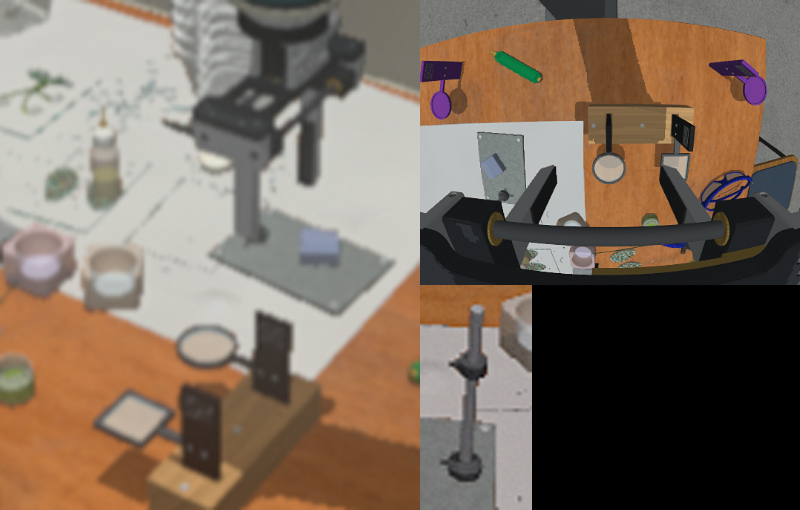

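Crop: round loupe (scene lens ~(249,215), blade ~(271,218)) and square loupe are clear. The wrist view agrees. I'll cross-check with the scene depth, then grasp.

```bash
python3 - <<'E'
from h import *
d=pickle.load(open("d1.pkl","rb"))
for n in("scene","side"):
    C=cloud(d[n])
    def box(x0,x1,y0,y1,z0,z1):
        m=(C[...,0]>x0)&(C[...,0]<x1)&(C[...,1]>y0)&(C[...,1]<y1)&(C[...,2]>z0)&(C[...,2]<z1);return C[m]
    for k,b in dict(lens=(.54,.62,.09,.18,.055,.09),blade=(.47,.53,.10,.17,.07,.138),bladetop=(.47,.53,.1,.17,.125,.16),sqblade=(.47,.53,.22,.29,.07,.138),racktop=(.44,.56,0,.32,.043,.048),
       block=(.55,.64,-.18,-.08,.020,.034),post=(.66,.72,-.15,-.09,.03,.10),posttop=(.66,.72,-.15,-.09,.13,.175),collar=(.64,.72,-.16,-.09,.10,.13),plate=(.5,.75,-.25,-.02,.006,.012)).items():
        q=box(*b)
        if len(q)>5:print(n,k,len(q),np.percentile(q,[2,50,98],axis=0).round(4).tolist(),np.round(np.array(sum([list(np.atleast_1d(x)) for x in cv2.minAreaRect((q[:,:2]*1000).astype(np.float32))],[])),1))
E
```

```text
scene lens 251 [[0.5444, 0.1107, 0.0667], [0.5739, 0.1394, 0.0731], [0.6027, 0.167, 0.0777]] [573.6 138.   59.6  63.2  71.1]
scene blade 242 [[0.4798, 0.1342, 0.0714], [0.4989, 0.1403, 0.1038], [0.5248, 0.1445, 0.1363]] [504.3 139.1  12.6  51.3  89.7]
scene bladetop 82 [[0.4804, 0.1334, 0.1261], [0.4971, 0.1397, 0.1356], [0.5184, 0.1447, 0.1441]] [499.3 139.1  39.   12.6   3.6]
scene sqblade 272 [[0.4788, 0.2586, 0.0718], [0.4985, 0.2644, 0.102], [0.5259, 0.2676, 0.1364]] [503.5 262.8  52.1  11.6   0.8]
scene racktop 650 [[0.4648, 0.1071, 0.0432], [0.4897, 0.2071, 0.0458], [0.5332, 0.2984, 0.0478]] [498.7 198.5 205.2  73.4  90. ]
scene block 123 [[0.5722, -0.1537, 0.0218], [0.597, -0.123, 0.0287], [0.6216, -0.1006, 0.0333]] [ 598.  -126.1   41.5   51.9   29.4]
scene post 15 [[0.6717, -0.1213, 0.0329], [0.6741, -0.1193, 0.064], [0.6759, -0.1152, 0.0879]] [ 673.7 -118.2    0.8    7.7   33.2]
scene plate 813 [[0.5217, -0.2232, 0.0061], [0.6037, -0.1002, 0.0087], [0.7173, -0.0458, 0.0118]] [ 622.5 -136.1  223.3  242.3   89. ]
side lens 255 [[0.5436, 0.1059, 0.0674], [0.5747, 0.1332, 0.07
[... 550 characters left out ...]
e+02 7.000e+01 2.042e+02 3.000e-01]
side block 350 [[0.5725, -0.1572, 0.0205], [0.5982, -0.1352, 0.0281], [0.6232, -0.1069, 0.03]] [ 598.2 -130.2   45.4   46.5   29.8]
side post 117 [[0.673, -0.1257, 0.0312], [0.6772, -0.123, 0.0657], [0.6826, -0.1181, 0.099]] [ 677.5 -121.7    8.5    9.9   83.4]
side posttop 82 [[0.673, -0.1251, 0.1312], [0.6775, -0.1229, 0.1502], [0.6824, -0.1156, 0.1661]] [ 677.9 -120.1    9.8   10.4   16.5]
side collar 110 [[0.6627, -0.1301, 0.1019], [0.6765, -0.1239, 0.1182], [0.6875, -0.1125, 0.1287]] [ 674.4 -120.    19.6   27.3   78.7]
side plate 2469 [[0.526, -0.1761, 0.0064], [0.6205, -0.1274, 0.0084], [0.6997, -0.0565, 0.0104]] [ 611.6 -127.7  148.8  179.1   85.9]
```

Loupe centre (0.4995, 0.1368), consistent between both views and with the rack. Grasp and check before lifting.

```bash
python3 - <<'E'
from h import *
from plant import ctrl,cams,telemetry,open_jaws,close
def rep(n):
    s=telemetry.observe();print(n,round(s["t"],2),s["eef_pos"].round(4) if hasattr(s["eef_pos"],"round") else s["eef_pos"],np.round(s["ee_rot"],2),np.round(s["force"],1),np.round(s["wrist_torque"],2),round(s["width"],4))
rep("a")
print(ctrl.move_linear([.4995,.1368,.200],ori=[0,90,0],max_speed=.12,f_stop=15));rep("down")
close(grasp_force=25);ctrl.pause(.3);rep("closed")
im=cams.get_image("side");sc=cams.get_image("scene")
pickle.dump(dict(side=im,scene=sc),open("d2.pkl","wb"))
o=np.hstack([cv2.resize(im["pixels"][100:230,190:290,::-1],(400,520),interpolation=2),cv2.resize(sc["pixels"][140:270,220:320,::-1],(400,520),interpolation=2)])
cv2.imwrite("pics/v2.png",o)
E
```

```text
a 2.27 [0.4999 0.1367 0.3599] [-169.65   89.99 -169.59] [-0.4 -0.6 -0.3] [0.04 0.01 0.  ] 0.0941
False
down 3.75 [0.4997 0.1369 0.2005] [25.37 89.95 25.37] [ 0.1  0.8 -0.3] [-0.02  0.    0.03] 0.0942
closed 5.33 [0.4995 0.1368 0.2   ] [172.68  90.   172.68] [-0.3  1.2  0.3] [0.04 0.   0.04] 0.0082
```

View pics/v2.png

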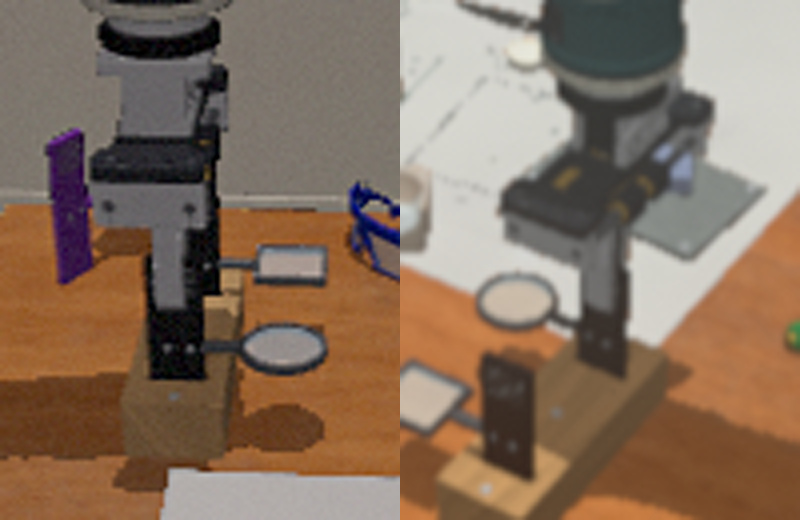

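Grasp is good (8.2 mm width, fingers flat on the blade). Lift, carry at height, look.

```bash
python3 - <<'E'
from h import *
from plant import ctrl,cams,telemetry
def rep(n):
    s=telemetry.observe();print(n,round(s["t"],2),np.round(s["eef_pos"],4),np.round(s["force"],1),np.round(s["wrist_torque"],2),round(s["width"],4))
print(ctrl.move_linear([.4995,.1368,.250],ori=[0,90,0],max_speed=.05,f_stop=20));rep("up1")
ctrl.move_linear([.4995,.1368,.310],ori=[0,90,0],max_speed=.1);rep("up2")
ctrl.move_linear([.5225,-.1305,.310],ori=[0,90,0],max_speed=.12);ctrl.pause(.3);rep("over")
im=cams.get_image("side");sc=cams.get_image("scene");w=cams.get_image("wrist")
pickle.dump(dict(side=im,scene=sc,wrist=w,s=telemetry.observe()),open("d3.pkl","wb"))
o=np.hstack([cv2.resize(im["pixels"][130:310,210:330,::-1],(400,600),interpolation=2),cv2.resize(sc["pixels"][90:270,200:320,::-1],(400,600),interpolation=2)])
cv2.imwrite("pics/v3.png",o)
C=cloud(im)
m=(C[...,0]>.555)&(C[...,0]<.64)&(C[...,1]>-.18)&(C[...,1]<-.08)&(C[...,2]>.15)&(C[...,2]<.21);q=C[m]
print(len(q),np.percentile(q,[2,50,98],axis=0).round(4).tolist(),cv2.minAreaRect((q[:,:2]*1000).astype(np.float32)))
A=np.c_[q,np.ones(len(q))][:,[0,1,3]];print("tilt dz/dx,dz/dy",np.linalg.lstsq(A,q[:,2],rcond=None)[0])
E
```

```text
False
up1 6.58 [0.4994 0.1368 0.2497] [-0.5 -0.3 -1.6] [ 0.02 -0.   -0.01] 0.0081
up2 7.33 [0.4993 0.1368 0.3095] [-0.6  1.3 -1.1] [ 0.02  0.03 -0.  ] 0.0077
over 10.01 [ 0.5225 -0.1304  0.31  ] [ 0.4  0.  -1.5] [ 0.06  0.04 -0.02] 0.0081
559 [[0.5591, -0.1614, 0.1775], [0.5965, -0.1347, 0.182], [0.6256, -0.1037, 0.1849]] ((596.506103515625, -130.79342651367188), (61.06605911254883, 65.21429443359375), 49.41996383666992)
tilt dz/dx,dz/dy [-0.00473507  0.0244208   0.18814028]
```

View pics/v3.png

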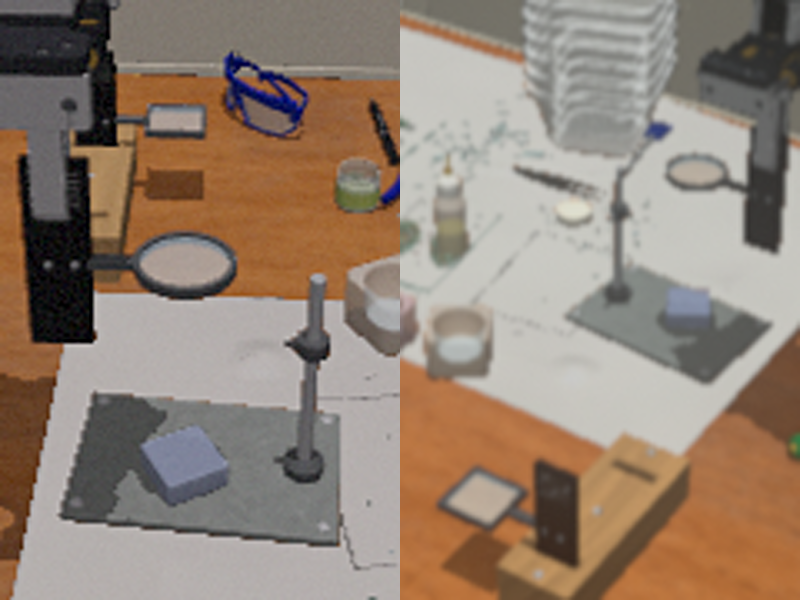

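Loupe held upright, lens over the block. The pointer tip is at side ≈(296,233) and scene ≈(268.5,153.5); now unobstructed in both. Triangulate the tip and get the block's top centre from both.

```bash
python3 - <<'E'
from h import *
d=pickle.load(open("d3.pkl","rb"))
a=cv2.resize(d["side"]["pixels"][220:246,284:318,::-1],None,fx=11,fy=11,interpolation=cv2.INTER_NEAREST)
b=cv2.resize(d["scene"]["pixels"][140:166,252:286,::-1],None,fx=11,fy=11,interpolation=cv2.INTER_NEAREST)
cv2.imwrite("pics/v4.png",np.hstack([a,b]))
P={n:d[n]["K"]@d[n]["camera_from_world"][:3] for n in("side","scene")}
cen={}
for n in P:
    im=d[n];C=cloud(im);hsv=cv2.cvtColor(im["pixels"],cv2.COLOR_RGB2HSV)
    m=(C[...,0]>.56)&(C[...,0]<.635)&(C[...,1]>-.18)&(C[...,1]<-.08)
    q=C[m&(C[...,2]>.0255)&(C[...,2]<.034)];print(n,"blocktop",len(q),np.median(q[:,2]),cv2.minAreaRect((q[:,:2]*1000).astype(np.float32)))
    # block by colour: whole silhouette
    mm=((hsv[...,0]>105)&(hsv[...,0]<130)&(hsv[...,1]>35)&(C[...,2]<.04)&m).astype(np.uint8)
    k,l,st,ce=cv2.connectedComponentsWithStats(mm);i=1+st[1:,4].argmax();print(st[i],ce[i]);cen[n]=ce[i]
    A=C[(C[...,0]>.53)&(C[...,0]<.70)&(C[...,1]>-.18)&(C[...,1]<-.07)&(C[...,2]<.0125)&(C[...,2]>.004)]
    print("plate fit",np.linalg.lstsq(np.c_[A[:,:2],np.ones(len(A))],A[:,2],rcond=None)[0].round(4))
t=lambda s,c:(lambda X:(X[:3]/X[3]).ravel().round(4))(cv2.triangulatePoints(P["side"],P["scene"],np.array(s,float).reshape(2,1),np.array(c,float).reshape(2,1)))
print("tip",t((296,233.2),(268.5,153.5)),"blockcent",t(cen["side"],cen["scene"]))
for z in(.115,.12):print(ray(d["side"],296,233.2,z),ray(d["scene"],268.5,153.5,z))
E
```

```text
side blocktop 304 0.028326079552301653 ((597.9305419921875, -130.9848175048828), (44.60015106201172, 45.90277862548828), 29.587177276611328)
[252 258  26  23 407] [264.87469287 268.99262899]
plate fit [0.0009 0.0044 0.0083]
scene blocktop 106 0.029169433390696442 ((598.568115234375, -127.62638092041016), (41.303123474121094, 48.1953010559082), 30.636505126953125)
[280 177  13   9  93] [285.91397849 180.86021505]
plate fit [-0.0014  0.0004  0.0098]
tip [ 0.6648 -0.12    0.1146] blockcent [ 0.6001 -0.1313  0.0203]
[ 0.6626468  -0.12216306  0.115     ] [ 0.66588964 -0.11979585  0.115     ]
[ 0.66217001 -0.12845263  0.12      ] [ 0.66195331 -0.11325438  0.12      ]
```

View pics/v4.png

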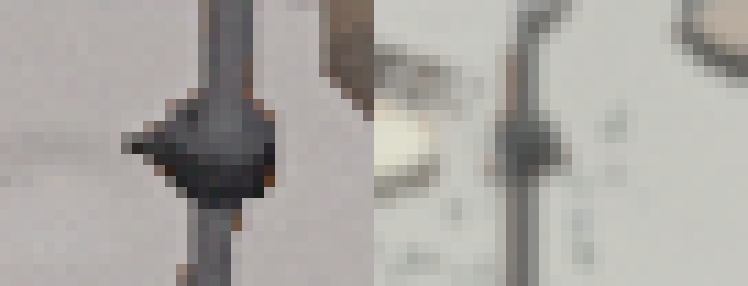

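```bash
python3 - <<'E'
from h import *
from plant import ctrl,cams,telemetry
def rep(n):
    s=telemetry.observe();print(n,round(s["t"],2),np.round(s["eef_pos"],4),np.round(s["force"],1),np.round(s["wrist_torque"],2),round(s["width"],4))
ctrl.move_linear([.523,-.130,.246],ori=[0,90,0],max_speed=.07,f_stop=15);ctrl.pause(.3);rep("at")
S=telemetry.observe()
d={n:cams.get_image(n) for n in("side","scene","wrist")}
pickle.dump(d|{"s":S},open("d4.pkl","wb"))
X=np.array(S["eef_pos"])+[.075,0,-.130]
print("lens nominal",X)
P={n:d[n]["K"]@d[n]["camera_from_world"][:3] for n in("side","scene")}
pr=lambda n,x:(lambda h:h[:2]/h[2])(P[n]@np.r_[x,1])
for n in P:
    C=cloud(d[n])
    m=(C[...,0]>.555)&(C[...,0]<.64)&(C[...,1]>-.175)&(C[...,1]<-.085)&(C[...,2]>.10)&(C[...,2]<.13);q=C[m]
    v,u=np.nonzero(m);el=cv2.fitEllipse(np.stack([u,v],1)[np.r_[cv2.convexHull(np.stack([u,v],1).astype(np.int32),returnPoints=False).ravel()]].astype(np.float32))
    print(n,len(q),np.median(q,0).round(4),cv2.minAreaRect((q[:,:2]*1000).astype(np.float32)),"ellipse",np.round(el[0],1),"nominal px",pr(n,X).round(1))
    b=C[(C[...,0]>.555)&(C[...,0]<.64)&(C[...,1]>-.175)&(C[...,1]<-.085)&(C[...,2]>.0255)&(C[...,2]<.034)]
    print(" block px nominal",pr(n,[.598,-.130,.028]).round(1))
t=lambda s,c:(lambda X:(X[:3]/X[3]).ravel().round(4))(cv2.triangulatePoints(P["side"],P["scene"],np.array(s,float).reshape(2,1),np.array(c,float).reshape(2,1)))
for s in((295,232.5),(295.3,232.8)):
  for c in((269.3,153.6),(269,153.3)):
    x=t(s,c);print("tip",x,pr("side",x)-s,pr("scene",x)-c)
for x in([.660,-.121,.112],[.660,-.121,.115],[.660,-.121,.118]):print(x,pr("side",x).round(2),pr("scene",x).round(2))
a=cv2.resize(d["side"]["pixels"][190:300,220:320,::-1],(400,440),interpolation=2)
b=cv2.resize(d["scene"]["pixels"][120:230,235:335,::-1],(400,440),interpolation=2)
cv2.imwrite("pics/v5.png",np.hstack([a,b]))
E
```

```text
at 11.53 [ 0.5231 -0.13    0.2462] [-0.4  0.5 -1.7] [-0.    0.02  0.  ] 0.0077
lens nominal [ 0.598088   -0.13000941  0.11621219]
side 551 [ 0.5973 -0.1335  0.1183] ((596.108642578125, -133.47018432617188), (67.42778015136719, 61.07438278198242), 37.453269958496094) ellipse [262.7 234.3] nominal px [264.8 234.1]
 block px nominal [264.6 265.8]
scene 193 [ 0.5966 -0.128   0.1192] ((596.1828002929688, -129.93307495117188), (62.81118392944336, 66.22418975830078), 43.605369567871094) ellipse [288.4 157.9] nominal px [287.6 157.9]
 block px nominal [286.5 179.5]
tip [ 0.6619 -0.1197  0.1157] [ 0.61685883 -0.31922552] [0.20346636 0.09674836]
tip [ 0.6627 -0.1198  0.1163] [ 1.01827137 -0.50462495] [0.31902878 0.16055388]
tip [ 0.6624 -0.1203  0.1152] [ 0.55497885 -0.24180279] [0.16736086 0.09451138]
tip [ 0.6632 -0.1204  0.1158] [ 0.95668182 -0.42705167] [0.28302675 0.15844827]
[0.66, -0.121, 0.112] [294.63 233.94] [270.17 154.62]
[0.66, -0.121, 0.115] [294.71 232.81] [270.19 153.86]
[0.66, -0.121, 0.118] [294.78 231.67] [270.21 153.11]
```

View pics/v5.png

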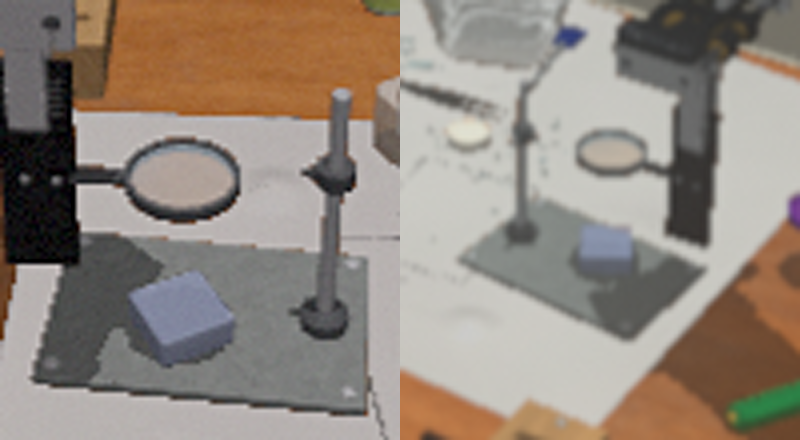

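Side view: lens centre ≈(265.0,234.1), nominal (264.8,234.1). Scene: 287.5 against 287.6. So there is no slip or tilt visible. The block top's centre at (264.75,266) gives about (0.598,-0.1305) and the pointer tip is at z≈0.1155. One half-millimetre trim, a last check, then hand in.

```bash
python3 - <<'E'
from h import *
from plant import ctrl,cams,telemetry
ctrl.move_linear([.523,-.1306,.2457],ori=[0,90,0],max_speed=.01);ctrl.pause(.8)
s=telemetry.observe();print(round(s["t"],2),np.round(s["eef_pos"],4),np.round(s["force"],1),np.abs(s["joint_vel"]).max(),s["width"])
d0=pickle.load(open("d3.pkl","rb"))
for n in("side","scene"):
    im=cams.get_image(n);C=cloud(im)
    q=C[(C[...,0]>.56)&(C[...,0]<.635)&(C[...,1]>-.18)&(C[...,1]<-.08)&(C[...,2]>.0255)&(C[...,2]<.034)]
    print(n,"block",np.round(cv2.minAreaRect((q[:,:2]*1000).astype(np.float32))[0],1))
    if n=="side":
        A,B=[i["pixels"][222:246,288:318].astype(int) for i in(im,d0[n])];print("pointer px diff",np.abs(A-B).mean())
        A,B=[i["pixels"][150:180,240:275].astype(int) for i in(im,d0[n])];print("square loupe px diff",np.abs(A-B).mean())
ctrl.close_job()
E
```

```text
12.72 [ 0.523  -0.1306  0.2457] [ 0.2  1.2 -0.9] 0.09561764973583033 0.007985526002168153
side block [ 598.3 -130.2]
pointer px diff 3.189814814814815
square loupe px diff 9.723809523809523
scene block [ 598.8 -127.4]
the job is handed in; nothing more can be done
```

```bash
python3 - <<'E'
from h import *
for f in("d1","d3","d4"):
    d=pickle.load(open(f+".pkl","rb"));
    for n in("side","scene"):
        C=cloud(d[n]);q=C[(C[...,0]>.54)&(C[...,0]<.62)&(C[...,1]>.21)&(C[...,1]<.31)&(C[...,2]>.06)&(C[...,2]<.085)];print(f,n,len(q),np.median(q,0).round(4))
E
```

```text
d1 side 195 [0.5749 0.2566 0.0722]
d1 scene 328 [0.5736 0.2637 0.0732]
d3 side 196 [0.5748 0.2571 0.0719]
d3 scene 327 [0.5733 0.2639 0.0731]
d4 side 197 [0.5747 0.2566 0.072 ]
d4 scene 326 [0.5728 0.2625 0.0731]
```

I handed the job in at about 12.7 s (limit 48 s) with the round loupe held still over the glass block. No verdict is reported.

I gripped the black round loupe on its blade at 25 N, slid it straight up out of its slot and carried it level and high. I then lowered it over the block.

**Final checks:**
- **Centring:** by the arm's kinematics the lens centre is at (0.598, -0.1306, 0.1157). Just before the last trim of under 1 mm, both cameras agreed with the kinematics to a fraction of a pixel. I put the block at about (0.598, -0.1305).
- **Disagreement on the block:** the two cameras' depth readings of its y differ by about 3 mm (side -0.130, scene -0.127). I trusted the side view because it sees the block with more pixels.
- **Height:** the pointer tip triangulates to z ≈ 0.1155, good to about 1 mm.
- **Level:** I relied on the tool's orientation and the lens showing where expected. An earlier fit to the side depth showed about 1.4° of tilt, which I took to be mainly frame edge and noise.
- **Contact and grip:** the outside force was about 1.5 N, near the noise plus the loupe's weight. Grip width is 8.0 mm.
- **Pointer and square loupe:** the pointer's image hardly changed. A raw pixel comparison at the square loupe differed, but in the depth data its lens stayed within about 1.5 mm up to the last pose before the trim. I put the image change down to the arm or its shadow.
- **Other bystanders:** I did not re-measure the tea-light, cutter, jar or purple look-alikes; the arm did not go near them at their height.

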